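# Load a tube rack into the sample changer's lock-out tray

### The arm

A 6-joint arm with a two-finger parallel gripper is mounted at the origin on a cart in front of the work surface, level with it; the furniture and walls round the work are solid. World frame = base frame: x ahead of the robot, y to its left, z up, the work surface at z = 0. Lengths are in mm, angles in rad, forces in N, time in s.
With the tool pointing down it reaches from about 350 to 975 mm from the base axis. Payload 7.1 kg.
Tool frame: the origin (TCP) lies between the finger pads; the fingertips stand 19 mm ahead of it and the grasp point (between the pads) is the TCP (ctrl.tcp_to_tips is the distance from the TCP to the fingertips, in mm); z points along the fingers, y is the line along which they close (so a half turn about z gives the same grasp; the last joint's range is limited). The gripper opens to 88 mm and grips with 3 to 60 N. Pads are 20 mm wide; open, the fingers measure 115 mm over their backs; the gripper's body (75 mm by 178 mm) begins 61 mm behind the grasp point.
Start: joints at [1.141, 0.423, 1.63, -0, 1.089, -0.019], TCP at [249.557, 572.998, 241.675] pointing down, gripper open.
Joint ranges: [-3, 3], [-0.9, 2.11], [0.09, 2.58], [-1.31, 4.45], [0.11, 2.69], [-2.54, 2.54]. Speed limits (rad/s): [2.39, 2.39, 3.01, 3.14, 3.14, 3.14].

### API

Orientations are given as a rotation vector (axis times angle).
In Python, from workcell import status, optics, ctrl gives the robot as it stands. The module is installed in compiled form; this text tells all that it offers.
- The arm moves only by the shell command python3 -m inch 'ROWS'. ROWS is JSON, a list that holds one entry, the list of rows, each a list of 7 numbers: the shift along the tool's x, y, z in mm, then the turn, a rotation vector about the tool's x, y, z in rad, then the opening in per cent of the stroke, from 0 (shut) to 100 (fully open). A call has 1 to 20 rows; each row is the pose to reach, as a shift and turn from the pose commanded when the call began, along the tool's axes at that moment; what a row does not reach only later rows make up. A row lasts 1/10 s, in which the tool goes at most 50 mm and 8.59 degrees, less where a joint would pass 70% of its speed; a pose out of reach is approached as far as the arm can. A call with a gripper value outside its range is refused whole. The fingers move at their own pace and stop on an object; the grip force is fixed at half the most. Time passes only in rows, so rows that repeat a pose let the fingers close. It gives the time, the measured TCP pose, the force, the opening and the grip force at its end, in the units of the state.
- status.get_obs(): the state, without advancing time (a new reading comes with each control period).
- optics.get_image(name): name is "scene" or "side" or "wrist"; returns a dict with "frame" (384x512x3 uint8, red, green, blue), "fx", "fy", "cx", "cy" (pixels), "k1" (the pictures are not rectified: a ray, as slopes to the right and down, at radius r is drawn at 1 + k1 r^2 times it, then the intrinsics apply), "rvec" (rotation vector, rad) and "tvec" (3), from world to camera coordinates, as OpenCV has them; the wrist camera has in their place "hand_eye" (4x4, takes a point from camera to tool coordinates, whose origin is the TCP and whose axes are the flange's). Camera axes: x right, y down, z forward; pixel columns grow to the right and rows downward; lengths in mm; the calibration is good to about 2 mm. A picture is of the moment at which its call begins: read the wrist's pose just before it. There is no depth.
- ctrl.close_job(): hands the job in; it is judged then, once.
The state is a dict: "t": time; "qpos": joint angles; "qvel": joint speeds; "joint_torque": joint torques, N m; "ee_pos": TCP position; "orientation": TCP orientation; "ft_force": force on the tool from outside, world axes, zero at the start; "moment": the same for the moment, N m; "width": finger opening in mm; "grasp_force": force on a finger pad.
Only numpy, scipy, OpenCV 4.12 (cv2) and the standard library are available. Lean on these libraries where they do the work, as an engineer would, in place of code of your own. Each camera call takes 0.05 s, during which the arm holds its last target. There are 200 camera calls.

### The job

Load the orange tube rack that stands left of the white sample changer, near the robot, into the changer: pull its tray out on the telescopic slides until they lock, then set the rack down, upright and not dropped, flat inside the black corner guides (lengthwise along the tray, either way round). Then press the blue release on the tray's front and push the tray fully home with the rack in it. Leave the other things on the bench undisturbed.

Things in the scene. Friction and masses are not known exactly. Their poses are not given: they have to be found in the camera images.
- sample_changer: White bench-top instrument case, 235 deep (x) x 200 wide (y) x 128 mm high, fixed to the bench, turned a little either way. Origin: on the bench, under the middle of its front face. Its +x points from its open front to its back, +y to its left seen from the front, z up. The tray slides out of the front along the case's -x.
- tray (a joint): Travel (m) of the tray, an aluminium deck behind a grey front panel (196 wide, 6 thick, 27 to 111 mm above the bench): 0 = home, panel shut against the case; 0.150 = end stop. Drag about 2.5 N. From 0.147 on the slides lock by themselves: the blue release pops up and a catch bars the way back. May start up to 40 mm out.
- release (a joint): Travel (m) of the spring-loaded blue release pad: 0 = up (only when the slides are locked), 0.010 = fully down. While the tray is in, the case holds it down at 0.007 to 0.008. To unlock, press it straight down 8 to 10 mm (2.5 N at first, 6 N at the bottom) and push the tray in while it is down; after 10 mm of return travel the case keeps it down by itself.
- handle (a point): Middle of the tray's dark steel pull handle: a level round bar 12 mm thick, 92 mm long, along the case's y, straight for the middle 68 mm. Its centre line is 92 mm above the bench and 46 mm in front of the front panel, with a 40 mm clear gap behind it. Can be gripped or hooked from above. Axes as the case's. Moves with the tray.
- release_top (a point): Centre of the top of the blue ribbed release pad, 28 (case x) x 34 mm (case y), 87 mm right of the handle's middle. Its top is 92 mm above the bench when up, about 84 mm while the tray is in. The front panel's face is 16 mm beyond this point toward the case's +x and 111 mm high: a finger holding the pad down can push the tray by the panel. Moves with tray and pad.
- nest (a point): Centre of the nest, on the tray's deck, 56 mm above the bench; axes as the case's. Four black corner guides 7 mm high bound a place 120 (case x) x 66 mm (y). It is 80 mm behind the panel's face and, locked out, 73 mm before the case's front. The release bar runs 70 mm to its right (case -y); its blue catch near the case rises to 78 mm above the bench. Moves with the tray.
- tube_rack: Orange microtube rack with tubes, 58 (its x) x 112 (its y) x 34 mm high, about 0.12 kg, on the open bench left of the sample changer (a similar rack at the far right of the bench is not meant). Origin: centre of its underside. Can be gripped from above across its 58 mm width. Goes into the nest with its long side along the case's x, either way round.
- stain_bottle: Bystander: small dark bottle with a red dropper cap, 36 mm across, 98 high; origin centre of underside.
- timer: Bystander: white kitchen-type timer, 65 x 65 x 19 mm, lying flat; origin centre of underside.
- slide_box: Bystander: blue slide box, 93 x 104 x 36 mm; origin centre of underside.
- objective_can: Bystander: black-capped can, 39 mm across, 54 high; origin centre of underside.
Things that resemble listed ones, but are neither listed nor needed, are in the scene too. There is more than one size of the tube_rack; the job needs the middle-sized.

How it is judged (in metres and radians):
On the way, in this order (a step that is already met when the one before it is completed fails the run):
1. the tray is pulled out and its slides have locked (release popped up), with the rack not yet on it (value of joint tray above 0.144 m and value of joint release below 0.003 m and distance between tube_rack and nest above 0.05 m), for 0.2 s.
2. the rack lies flat inside the corner guides of the locked-out tray, let go (value of joint tray above 0.144 m and value of joint release below 0.003 m and horizontal distance between tube_rack and nest below 0.008 m and z of tube_rack in the frame of nest below 0.003 m and angle between tube_rack's own z axis and vertical below 0.05 rad and angle between the y axis of tube_rack and the x axis of nest, either way round below 0.15 rad and contact force between the fingers and tube_rack below 0.05 N), for 0.2 s.
At the end, for the whole second after the job is handed in: The tray is fully home (within 4 mm) and the rack lies at rest, flat and upright, inside the corner guides of the nest (centre within 8 mm, long side along the tray within 0.15 rad) (value of joint tray below 0.004 m and horizontal distance between tube_rack and nest below 0.008 m and z of tube_rack in the frame of nest below 0.003 m and angle between tube_rack's own z axis and vertical below 0.05 rad and angle between the y axis of tube_rack and the x axis of nest, either way round below 0.15 rad and linear speed of tube_rack below 0.02 m/s); the robot touches nothing.
It fails at once if the tube rack is tipped by more than about 35 degrees (angle between tube_rack's own z axis and vertical above 0.6 rad).
It fails at once if the tube rack is dropped or flung (over 0.6 m/s while not held) (linear speed of tube_rack above 0.6 m/s and contact force between the fingers and tube_rack below 0.05 N).
It fails at once if a bystander is moved by more than 30 mm (distance of any of stain_bottle, timer, slide_box, objective_can from where it was at the start of the episode above 0.03 m).
It also fails if it takes over 64 s, if anything falls off the work surface, if the arm or the gripper's body presses on something with over 40 N, if the wrist force passes 120 N, or if a joint passes its speed limit or range.

## Working session

There is one attempt and no reset: what is moved stays moved. The work goes in short steps, Python scripts to look and compute and a shell command to move; the robot and the scene stay as the last step left them, time stands still between calls to the robot, and variables do not carry over. Pictures are saved under pics/ and viewed, at most 10 in all, crops included, and the job is handed in when it is done.

```bash
mkdir -p pics; cat > h.py <<'E'
import numpy as np, cv2, json
from scipy.spatial.transform import Rotation as R
from workcell import status, optics, ctrl
def snap(name, fn):
    o=status.get_obs(); im=optics.get_image(name)
    cv2.imwrite('pics/'+fn+'.png', im['frame'][:,:,::-1])
    d={k:np.array(v).tolist() for k,v in im.items() if k!='frame'}
    d['p']=np.array(o['ee_pos']).tolist(); d['o']=np.array(o['orientation']).tolist()
    json.dump(d,open('pics/'+fn+'.json','w'))
def cam(fn):
    d=json.load(open('pics/'+fn+'.json'))
    if 'hand_eye' in d:
        T=np.eye(4);T[:3,:3]=R.from_rotvec(d['o']).as_matrix();T[:3,3]=d['p']
        T=T@np.array(d['hand_eye']); return d,T[:3,:3],T[:3,3]
    Rm=R.from_rotvec(np.ravel(d['rvec'])).as_matrix(); return d,Rm.T,-Rm.T@np.ravel(d['tvec'])
def pix2(fn,px,z):
    "pixels -> world at heights z"
    d,Rw,c=cam(fn); px=np.atleast_2d(np.array(px,float))
    K=np.array([[d['fx'],0,d['cx']],[0,d['fy'],d['cy']],[0,0,1]])
    u=cv2.undistortPoints(px[:,None],K,np.array([d['k1'],0,0,0.]))[:,0]
    r=np.c_[u,np.ones(len(u))]@Rw.T
    return c+r*((np.broadcast_to(z,len(u))-c[2])/r[:,2])[:,None]
def proj(fn,P):
    d,Rw,c=cam(fn)
    K=np.array([[d['fx'],0,d['cx']],[0,d['fy'],d['cy']],[0,0,1]])
    rv=R.from_matrix(Rw.T)
    return cv2.projectPoints(np.array(P,float).reshape(-1,1,3),rv.as_rotvec(),-Rw.T@c,K,np.array([d['k1'],0,0,0.]))[0][:,0]
def totool(v):
    return R.from_rotvec(status.get_obs()['orientation']).inv().apply(v)
E
python3 - <<'E'
from h import *
o=status.get_obs(); print({k:np.round(v,3) for k,v in o.items()})
print(R.from_rotvec(o['orientation']).as_matrix().round(3))
for n in['scene','side','wrist']: snap(n,n+'0')
print(cam('scene0')[2],cam('side0')[2],cam('wrist0')[2])
a=cv2.imread('pics/scene0.png');b=cv2.imread('pics/side0.png')
cv2.imwrite('pics/wr0.png',cv2.imread('pics/wrist0.png'))
E
```

```text
{'t': np.float64(0.0), 'qpos': array([ 1.141,  0.424,  1.631, -0.   ,  1.089, -0.019]), 'qvel': array([-0.001, -0.   ,  0.001,  0.002, -0.002,  0.001]), 'joint_torque': array([ 1.0000e-03, -5.4461e+01, -2.7367e+01,  6.4000e-02,  2.3000e-02,
       -0.0000e+00]), 'ee_pos': array([249.343, 572.538, 240.917]), 'orientation': array([-6.410e-01, -3.075e+00,  2.000e-03]), 'ft_force': array([-0.555, -0.989,  0.712]), 'moment': array([ 0.045,  0.026, -0.007]), 'grasp_force': np.float64(0.0), 'width': np.float64(88.061)}
[[-0.917  0.399 -0.001]
 [ 0.399  0.917 -0.001]
 [ 0.    -0.002 -1.   ]]
[-244.52156864 1157.20506196  712.32962674] [ -73.56996083 -939.5400045   857.92319167] [171.67564251 606.41978731 384.99186564]
```

View pics/scene0.png

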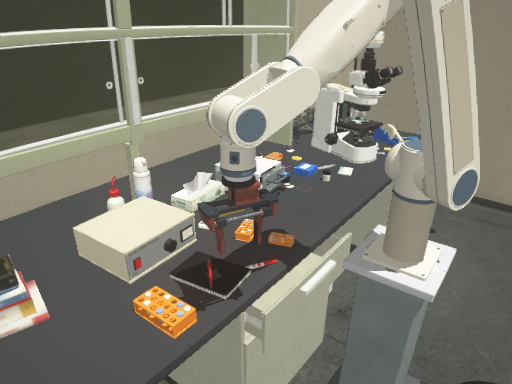

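View pics/side0.png

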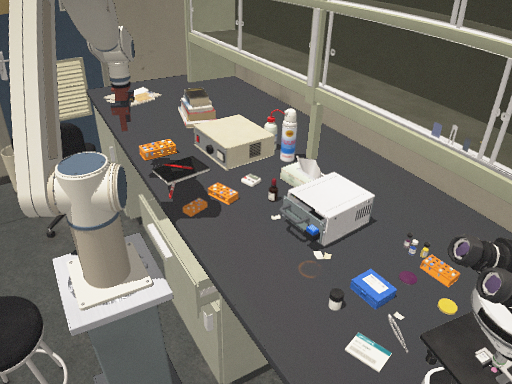

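The side view shows three orange racks: large at (157,148), middle at (223,193) and small at (195,207). The changer's front is near (300,220), the bottle at (272,190) and the timer at (250,180). In the scene view the arm hides most of the changer. I'll enlarge the side view.

```bash
python3 - <<'E'
from h import *
b=cv2.imread('pics/side0.png')[150:260,170:390]
cv2.imwrite('pics/side0c.png',cv2.resize(b,None,fx=3.6,fy=3.6,interpolation=cv2.INTER_CUBIC))
print(pix2('side0',[[223,190],[195,204],[157,146]],34).round(), pix2('side0',[[300,215]],92).round())
print(pix2('side0',[[272,199],[250,180]],0).round())
E
```

```text
[[508. 212.  34.]
 [373. 176.  34.]
 [410. 708.  34.]] [[ 622. -130.   92.]]
[[672. 108.   0.]
 [669. 275.   0.]]
```

View pics/side0c.png

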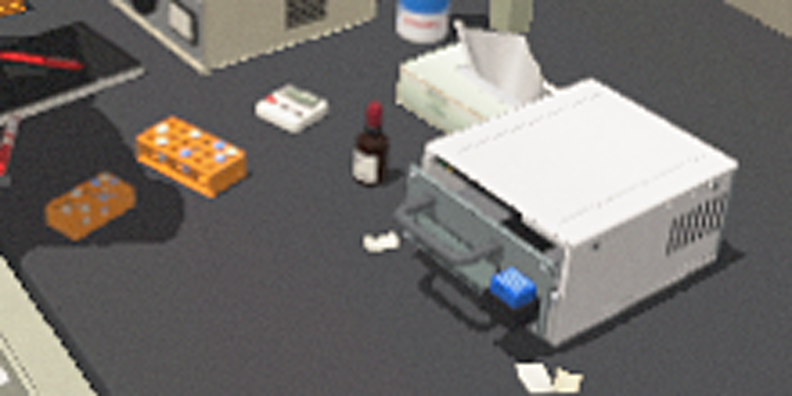

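Enlarged (3.6×, offset 170,150): the case's top corners are at (428,152), (592,78), (737,160) and (560,243). The handle bar's middle is near (452,250) and the blue pad near (513,280). The tray is slightly out. The middle rack's top runs from (137,145) to (245,165).

```bash
python3 - <<'E'
from h import *
f=lambda l:np.array(l)/3.6+[170,150]
T=pix2('side0',f([[428,152],[592,78],[737,160],[560,243]]),128);print(T.round())
fl,bl,br,fr=T[:,:2]
print([np.linalg.norm(a-b).round() for a,b in((fl,bl),(bl,br),(br,fr),(fr,fl))])
x=(bl+br-fl-fr);y=fl+bl-fr-br
print(np.arctan2(x[1],x[0]),np.arctan2(-y[0],y[1]), T.mean(0))
P=pix2('side0',f([[405,208],[495,255],[452,250]]),92);print('handle',P.round())
print('pad',pix2('side0',f([[513,280]]),84).round())
print('panel',pix2('side0',f([[412,168],[553,258]]),111).round())
print('rack',pix2('side0',f([[137,145],[173,115],[245,157],[210,182]]),34).round())
E
```

```text
[[ 636.  -41.  128.]
 [ 874.   -7.  128.]
 [ 895. -199.  128.]
 [ 652. -218.  128.]]
[np.float64(241.0), np.float64(193.0), np.float64(243.0), np.float64(178.0)]
0.11213374193812627 0.10118179055497072 [ 764.4008094  -116.20707009  128.        ]
handle [[ 594.  -67.   92.]
 [ 624. -168.   92.]
 [ 594. -143.   92.]]
pad [[ 622. -198.   84.]]
panel [[ 622.  -36.  111.]
 [ 649. -216.  111.]]
rack [[456. 238.  34.]
 [518. 275.  34.]
 [547. 161.  34.]
 [492. 137.  34.]]
```

```bash
python3 -m inch '[[[-600,-527,0,0,0,1.05,45],[-600,-527,0,0,0,1.05,45],[-600,-527,0,0,0,1.05,45],[-600,-527,0,0,0,1.05,45],[-600,-527,0,0,0,1.05,45],[-600,-527,0,0,0,1.05,45],[-600,-527,0,0,0,1.05,45],[-600,-527,0,0,0,1.05,45],[-600,-527,0,0,0,1.05,45],[-600,-527,0,0,0,1.05,45],[-600,-527,0,0,0,1.05,45],[-600,-527,0,0,0,1.05,45],[-600,-527,0,0,0,1.05,45],[-600,-527,0,0,0,1.05,45],[-600,-527,0,0,0,1.05,45],[-600,-527,0,0,0,1.05,45],[-600,-527,0,0,0,1.05,45],[-600,-527,0,0,0,1.05,45],[-600,-527,0,0,0,1.05,45],[-600,-527,0,0,0,1.05,45]]]'
python3 - <<'E'
from h import *
snap('wrist','w1')
a=cv2.imread('pics/w1.png');cv2.imwrite('pics/w1b.png',cv2.resize(a,(800,600)))
print(cam('w1'),R.from_rotvec(cam('w1')[0]['o']).as_matrix().round(3))
E
```

```text
t: 2.15
ee_pos: [588.6, -148.4, 241.6]
orientation: [-2.094, -2.341, 0.0]
ft_force: [0.1, 0.3, 0.2]
width: 39.6
grasp_force: 0.0
({'fx': 297.53352244054287, 'fy': 297.53352244054287, 'cx': 252.7399216171903, 'cy': 190.07210197405016, 'k1': 0.019431842889549026, 'hand_eye': [[0.0001786814919345007, -0.9509070161976185, -0.3094766786351846, 84.6940906680968], [0.9999999475117262, 0.0002535538033014949, -0.00020171021694586448, 0.10314220917639894], [0.00027027664943352265, -0.3094766263494058, 0.9509070115915232, -144.01704661845068], [0.0, 0.0, 0.0, 1.0]], 'p': [588.6481535891915, -148.4271025864976, 241.61705202272034], 'o': [-2.093833618626793, -2.3411662732592826, 0.0002308306587932436]}, array([[ 9.93778800e-01,  1.06176148e-01,  3.36202743e-02],
       [ 1.11368665e-01, -9.45093008e-01, -3.07239690e-01],
       [-8.47240612e-04,  3.09072535e-01, -9.51038091e-01]]), array([579.42284487, -64.29827903, 385.66997312])) [[-0.111  0.994 -0.001]
 [ 0.994  0.111  0.   ]
 [ 0.    -0.001 -1.   ]]
```

View pics/w1b.png

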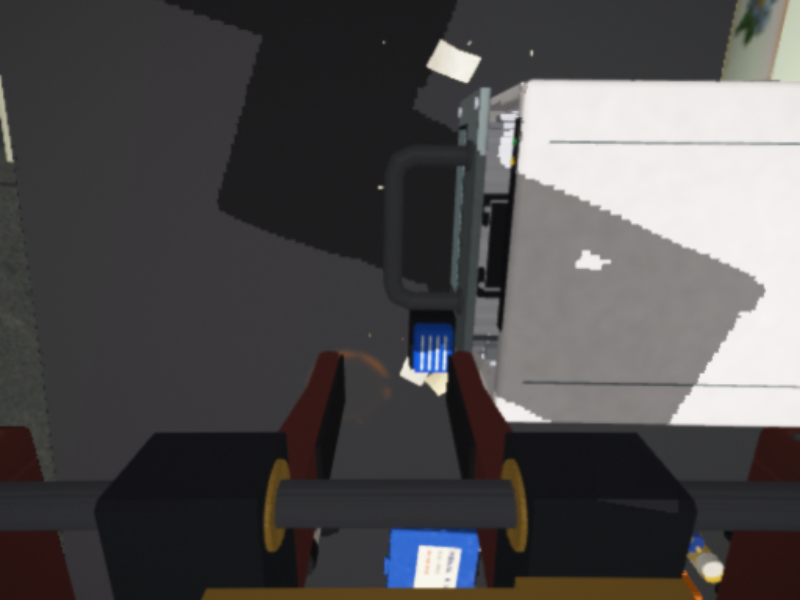

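The wrist view (800 px wide) shows the handle bar from (397,165) to (393,290), middle about (394,228), and the pad's top centred at (433,348). The case's front top edge runs from (523,85) to (499,400).

```bash
python3 - <<'E'
from h import *
s=800/512
H=pix2('w1',np.array([[397,165],[392.5,290],[394.5,228]])/s,92);print(H.round(1))
E=pix2('w1',np.array([[523,85],[499,400]])/s,128);print(E.round(1))
P=pix2('w1',np.array([[433,348],[412,322],[453,322],[412,372],[453,372]])/s,84);print(P.round(1))
an=lambda a,b:np.arctan2((b-a)[0],-(b-a)[1])
print(an(H[0],H[1]),an(E[0],E[1]))
th=an(E[0],E[1]);x=np.array([np.cos(th),np.sin(th)]);y=np.array([-x[1],x[0]])
m=H[2,:2]; print('edge-handle along x',(E[:,:2]-m)@x,'pad rel',(P[:,:2]-m)@np.c_[x,y])
print('tool',totool(np.r_[m,92]-np.array(status.get_obs()['ee_pos'])))
E
```

```text
[[ 581.7  -75.3   92. ]
 [ 587.7 -154.5   92. ]
 [ 584.4 -113.5   92. ]]
[[ 640.3  -28.4  128. ]
 [ 660.9 -207.7  128. ]]
[[ 621.1 -196.4   84. ]
 [ 603.9 -178.6   84. ]
 [ 632.2 -175.4   84. ]
 [ 608.6 -216.8   84. ]
 [ 637.9 -213.5   84. ]]
0.07558006843719399 0.11452397098875243
edge-handle along x [65.21199479 65.21199479] pad rel [[  26.93807531  -86.55147536]
 [  11.92448654  -66.8394932 ]
 [  40.37880779  -66.90824805]
 [  12.2438633  -105.33915311]
 [  41.73317872 -105.39600948]]
tool [ 35.15910652  -0.36102339 149.74917423]
```

```bash
python3 -m inch '[[[35,0,20,0,0,0,45],[35,0,60,0,0,0,45],[35,0,100,0,0,0,45],[35,0,130,0,0,0,45],[35,0,150,0,0,0,45],[35,0,150,0,0,0,45],[35,0,150,0,0,0,5],[35,0,150,0,0,0,5],[35,0,150,0,0,0,5],[35,0,150,0,0,0,5],[35,0,150,0,0,0,5],[35,0,150,0,0,0,5]]]'
```

```text
t: 3.4
ee_pos: [585.0, -115.1, 92.7]
orientation: [-2.096, -2.34, 0.0]
ft_force: [-4.6, 0.1, 7.5]
width: 11.0
grasp_force: 30.0
```

```bash
python3 -m inch '[[[0,-10,0,0,0,0,5],[0,-25,0,0,0,0,5],[0,-40,0,0,0,0,5],[0,-55,0,0,0,0,5],[0,-70,0,0,0,0,5],[0,-85,0,0,0,0,5],[0,-100,0,0,0,0,5],[0,-115,0,0,0,0,5],[0,-125,0,0,0,0,5],[0,-132,0,0,0,0,5],[0,-136,0,0,0,0,5],[0,-139,0,0,0,0,5],[0,-139,0,0,0,0,5],[0,-139,0,0,0,0,5]]]'
```

```text
t: 4.8
ee_pos: [447.8, -128.6, 92.7]
orientation: [-2.098, -2.338, -0.005]
ft_force: [2.8, 15.7, 10.3]
width: 11.6
grasp_force: 30.0
```

```bash
python3 -m inch '[[[0,-2,0,0,0,0,5],[0,-4,0,0,0,0,5],[0,-4,0,0,0,0,5]]]'; python3 -m inch '[[[0,0,0,0,0,0,45],[0,0,0,0,0,0,45],[0,0,0,0,0,0,45],[0,0,0,0,0,0,45],[0,0,-30,0,0,0,45],[0,0,-70,0,0,0,45],[0,0,-110,0,0,0,45],[0,0,-150,0,0,0,45],[40,0,-170,0,0,0,45],[40,0,-170,0,0,0,45]]]'; python3 - <<'E'
from h import *
snap('wrist','w2')
a=cv2.imread('pics/w2.png');cv2.imwrite('pics/w2b.png',cv2.resize(a,(800,600)))
E
```

```text
t: 5.1
ee_pos: [447.7, -128.7, 92.8]
orientation: [2.095, 2.333, 0.012]
ft_force: [17.1, 24.8, -4.8]
width: 11.0
grasp_force: 30.0
t: 6.1
ee_pos: [439.5, -89.4, 264.5]
orientation: [2.092, 2.338, 0.005]
ft_force: [-0.0, 0.4, -0.5]
width: 39.1
grasp_force: 0.0
```

View pics/w2b.png

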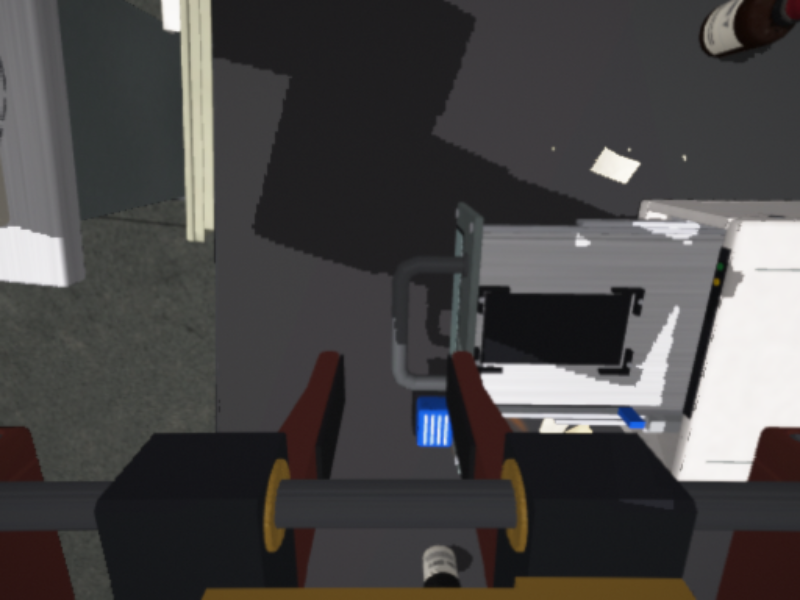

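The tray is out: the handle bar is at about (400,324), the nest's black floor spans (484..629, 293..366) with corner guides around it, and the pad's top is at (434,422). The blue catch is at (631,417).

```bash
python3 - <<'E'
from h import *
s=800/512
Q=pix2('w2',np.array([[484,293],[630,295],[626,366],[481,366]])/s,56);print(Q.round(1),Q.mean(0))
G=pix2('w2',np.array([[482,288],[643,290],[631,375],[478,374]])/s,63);print(G.round(1),G.mean(0))
print([np.linalg.norm(G[i]-G[i-1]).round() for i in range(4)],[np.linalg.norm(Q[i]-Q[i-1]).round() for i in range(4)])
H=pix2('w2',np.array([[400,324]])/s,92)[0];P=pix2('w2',np.array([[434,422]])/s,92)[0];print(H,P)
th=.112;x=np.array([np.cos(th),np.sin(th),0]);y=np.array([-x[1],x[0],0])
print('nest from handle',H+126*x,'edge',[np.arctan2(*(v[1::-1])) for v in (Q[1]-Q[0],Q[2]-Q[3])])
h=np.array([584.7,-114,92])-137.5*x; print('handle from w1',h,h+126*x, 'pad-h',(P-H)@x,(P-H)@y)
E=pix2('w2',np.array([[730,225],[683,470]])/s,128);print(E,np.arctan2((E[1]-E[0])[0],-(E[1]-E[0])[1]), E[0]@x-73)
E
```

```text
[[ 514.  -108.3   56. ]
 [ 629.4  -97.3   56. ]
 [ 642.6 -158.5   56. ]
 [ 522.4 -171.9   56. ]] [ 577.09205432 -133.99162917   56.        ]
[[ 510.1 -102.4   63. ]
 [ 634.3  -90.4   63. ]
 [ 644.6 -163.    63. ]
 [ 519.3 -176.1   63. ]] [ 577.05771101 -132.95910373   63.        ]
[np.float64(74.0), np.float64(125.0), np.float64(73.0), np.float64(126.0)] [np.float64(64.0), np.float64(116.0), np.float64(63.0), np.float64(121.0)]
[ 448.43276789 -127.89452314   92.        ] [ 484.34537099 -206.80585158   92.        ]
nest from handle [ 573.64332165 -113.81200813   92.        ] edge [np.float64(0.09522188342250472), np.float64(0.11102320737223213)]
handle from w1 [ 448.06149888 -129.36782392   92.        ] [ 573.27205263 -115.28530891   92.        ] pad-h 26.867991692996902 -82.4307214607499
[[ 635.8333674   -28.83799932  128.        ]
 [ 660.70144647 -203.07002551  128.        ]] 0.1417721259567408 555.6264799082692
```

```bash
python3 -m inch '[[[224,105,15,0,0,-0.17,100],[224,105,15,0,0,-0.17,100],[224,105,15,0,0,-0.17,100],[224,105,15,0,0,-0.17,100],[224,105,15,0,0,-0.17,100],[224,105,15,0,0,-0.17,100],[224,105,15,0,0,-0.17,100],[224,105,15,0,0,-0.17,100]]]'; python3 - <<'E'
from h import *
snap('wrist','w3')
a=cv2.imread('pics/w3.png');cv2.imwrite('pics/w3b.png',cv2.resize(a,(800,600)))
m=cv2.inRange(cv2.cvtColor(a,cv2.COLOR_BGR2HSV),(8,150,60),(22,255,255))
m=cv2.morphologyEx(m,cv2.MORPH_CLOSE,np.ones((9,9)))
for c in cv2.findContours(m,0,2)[0]:
    if cv2.contourArea(c)>300:
        r=cv2.minAreaRect(c);print(r,(pix2('w3',cv2.boxPoints(r),25)).round(1).tolist())
E
```

```text
t: 6.95
ee_pos: [517.9, 141.8, 245.6]
orientation: [-1.89, -2.508, 0.003]
ft_force: [0.4, -0.2, -0.1]
width: 87.4
grasp_force: 0.0
((371.0, 376.5), (13.0, 280.0), 90.0) [[576.4, -190.1, 25.0], [994.8, -63.3, 25.0], [1008.4, -86.9, 25.0], [583.3, -216.3, 25.0]]
((418.40386962890625, 323.51922607421875), (61.580467224121094, 26.867910385131836), 78.69007110595703) [[774.1, 12.9, 25.0], [806.0, 31.7, 25.0], [871.4, -62.6, 25.0], [837.6, -83.8, 25.0]]
((86.98076629638672, 323.5961608886719), (26.475677490234375, 61.580467224121094), 11.309932708740234) [[324.5, -221.6, 25.0], [330.0, -106.2, 25.0], [366.8, -105.1, 25.0], [364.0, -221.4, 25.0]]
((149.1231689453125, 93.5526123046875), (41.92460250854492, 80.59506225585938), 86.56636810302734) [[329.8, 195.6, 25.0], [416.5, 226.2, 25.0], [429.0, 182.0, 25.0], [338.5, 149.9, 25.0]]
((264.59295654296875, 99.393798828125), (101.97362518310547, 53.414756774902344), 86.18592071533203) [[462.0, 260.7, 25.0], [517.9, 280.4, 25.0], [561.3, 174.9, 25.0], [499.4, 152.5, 25.0]]
```

View pics/w3b.png

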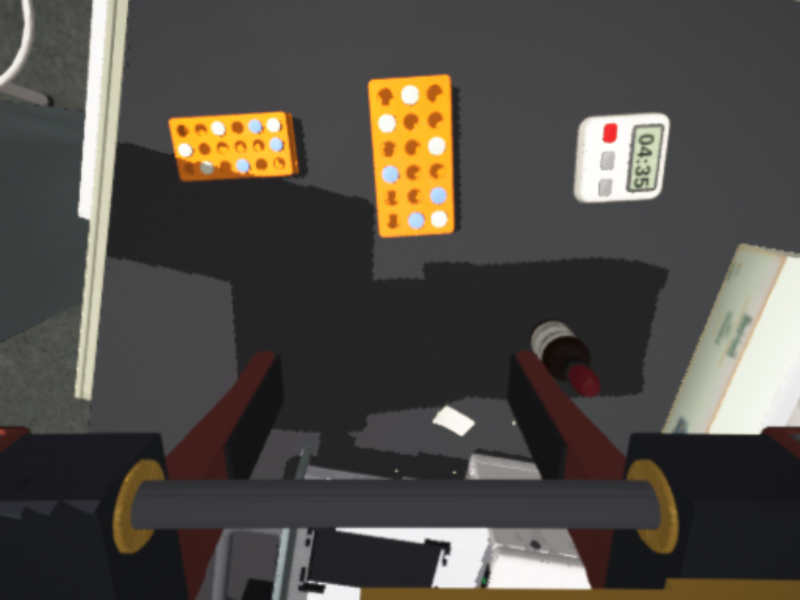

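The middle rack's top corners are at (369,80), (450,75), (454,232) and (379,237); the smaller rack is at (235,145), the timer at (622,158) and the bottle at (562,355).

```bash
python3 - <<'E'
from h import *
Q=pix2('w3',np.array([[369,80],[450,75],[454,232],[379,237]])/(800/512),34);print(Q.round(1),Q.mean(0))
print([np.linalg.norm(Q[i]-Q[i-1]).round(1) for i in range(4)])
l=Q[0]+Q[1]-Q[2]-Q[3]; th=np.arctan2(-l[0],l[1]); print('short-axis angle',th)
o=status.get_obs();M=R.from_rotvec(o['orientation']).as_matrix();ty=np.arctan2(M[1,1],M[0,1]);print('tool y',ty,'turn about tool z',ty-th)
c=Q.mean(0);c[2]=25;print(totool(c-o['ee_pos']))
E
```

```text
[[464.7 259.4  34. ]
 [517.9 277.8  34. ]
 [555.  174.8  34. ]
 [500.6 155.1  34. ]] [509.51941055 216.77610107  34.        ]
[np.float64(110.2), np.float64(56.3), np.float64(109.5), np.float64(57.8)]
short-axis angle 0.33847831479926016
tool y 0.2784899134848743 turn about tool z -0.059988401314385875
[ 74.67055536  12.87832721 220.92628017]
```

```bash
python3 -m inch '[[[75,13,40,0,0,-0.06,100],[75,13,90,0,0,-0.06,100],[75,13,130,0,0,-0.06,100],[75,13,160,0,0,-0.06,100],[75,13,160,0,0,-0.06,100]]]'
```

```text
t: 7.5
ee_pos: [506.5, 216.3, 81.9]
orientation: [-1.812, -2.56, 0.014]
ft_force: [-0.3, -0.9, -1.3]
width: 87.8
grasp_force: 0.0
```

```bash
python3 -m inch '[[[0,2,25,0,0,0,100],[0,2,45,0,0,0,100],[0,2,57,0,0,0,100],[0,2,57,0,0,0,100],[0,2,57,0,0,0,40],[0,2,57,0,0,0,40],[0,2,57,0,0,0,40],[0,2,57,0,0,0,40],[0,2,57,0,0,0,40],[0,2,57,0,0,0,40]]]'
```

```text
t: 8.5
ee_pos: [512.2, 219.6, 30.2]
orientation: [1.813, 2.565, 0.0]
ft_force: [-2.9, -0.9, 6.6]
width: 57.4
grasp_force: 30.0
```

```bash
python3 -m inch '[[[0,0,-20,0,0,0,40],[0,0,-50,0,0,0,40],[0,0,-90,0,0,0,40],[0,0,-130,0,0,0,40],[-40,-6,-150,0,0,-0.15,40],[-80,-12,-150,0,0,-0.29,40],[-120,-18,-150,0,0,-0.43,40],[-160,-24,-150,0,0,-0.57,40],[-200,-30,-150,0,0,-0.71,40],[-240,-36,-150,0,0,-0.85,40],[-280,-42,-150,0,0,-0.99,40],[-320,-48,-150,0,0,-1.13,40],[-345,-52,-150,0,0,-1.25,40],[-353,-54,-150,0,0,-1.345,40],[-353,-54,-150,0,0,-1.345,40],[-353,-54,-150,0,0,-1.345,40],[-353,-54,-150,0,0,-1.345,40],[-353,-54,-150,0,0,-1.345,40]]]'; python3 - <<'E'
from h import *
import time
for i in range(3):
    snap('wrist','w4'); o=status.get_obs();M=R.from_rotvec(o['orientation']).as_matrix()
    print(o['ee_pos'],np.arctan2(M[1,1],M[0,1]),o['grasp_force'],o['width'])
    print('to nest, tool', totool(np.array([576,-132.7,86])-o['ee_pos']), M[2].round(3))
a=cv2.imread('pics/w4.png');cv2.imwrite('pics/w4b.png',cv2.resize(a,(800,600)))
E
```

```text
t: 10.3
ee_pos: [579.0, -130.3, 179.7]
orientation: [0.179, -3.136, -0.0]
ft_force: [0.1, 0.3, -1.8]
width: 57.3
grasp_force: 30.0
[ 579.0284627  -130.39425523  179.71580959] 1.685256611929943 29.999778270721436 57.36533058325407
to nest, tool [ 3.26652039 -1.94921351 93.71590806] [ 0.  0. -1.]
[ 579.06434887 -130.5068026   179.72312959] 1.6853320263829576 29.999761283397675 57.450472506908994
to nest, tool [ 3.29437502 -1.83160638 93.72309043] [ 0.  0. -1.]
[ 579.07630367 -130.61393609  179.74590945] 1.6853707972089944 29.999755918979645 57.53542686096003
to nest, tool [ 3.29826848 -1.7201861  93.74579046] [-0. -0. -1.]
```

View pics/w4b.png

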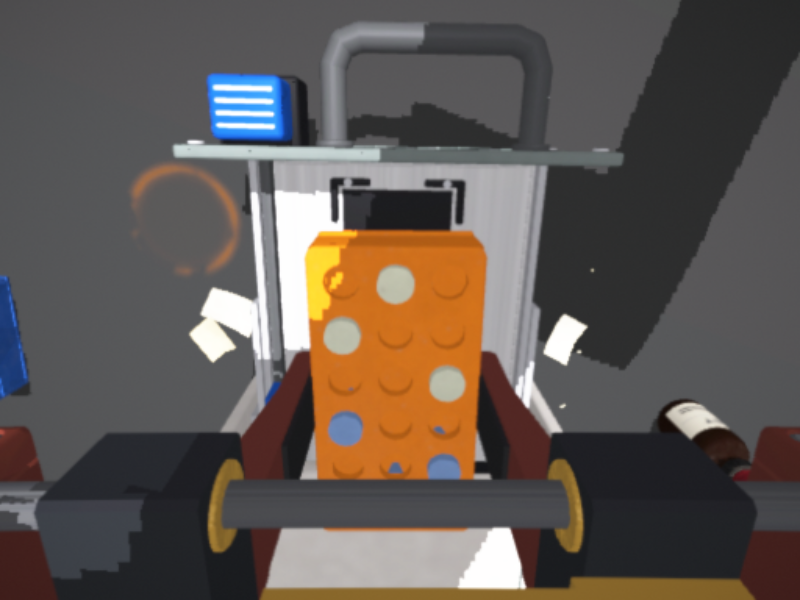

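The rack is held level and lengthwise. Its robot-side end has its top edge at (310–484,248) and bottom edge at (318–474,233). The nest's near guides are at (331–465,181), with the floor edge at (343–452,188).

```bash
python3 - <<'E'
from h import *
s=800/512
o=json.load(open('pics/w4.json'));p=np.array(o['p']);Ri=R.from_rotvec(o['o']).inv()
f=lambda px,z:(Ri.apply(pix2('w4',np.array(px)/s,z)-p)).round(1)
print('rack top edge',f([[309,248],[485,248]],184))
print('rack bottom edge',f([[318,233],[474,232]],150))
print('guides outer',f([[331,180],[465,182]],63))
print('floor',f([[343,189],[452,191]],56))
print('panel top',f([[174,154],[622,161]],111))
print('handle',f([[437,38]],92))
print('nest est',Ri.apply(np.array([576,-132.7,56])-p))
E
```

```text
rack top edge [[ 55.5 -26.9  -4.3]
 [ 55.6  26.9  -4.3]]
rack bottom edge [[ 54.1 -29.6  29.7]
 [ 54.5  29.   29.7]]
guides outer [[ 67.7 -35.7 116.7]
 [ 66.7  37.2 116.7]]
floor [[ 62.3 -30.1 123.7]
 [ 61.3  31.2 123.7]]
panel top [[ 81.6 -97.   68.7]
 [ 78.7  98.3  68.7]]
handle [[130.4  17.7  87.7]]
nest est [  3.29420005  -1.83256325 123.72309042]
```

```bash
python3 -m inch '[[[5,0.6,15,0,0,0.012,40],[5,0.6,40,0,0,0.012,40],[5,0.6,60,0,0,0.012,40],[5,0.6,75,0,0,0.012,40],[5,0.6,82,0,0,0.012,40],[5,0.6,86,0,0,0.012,40],[5,0.6,89,0,0,0.012,40],[5,0.6,91,0,0,0.012,40],[5,0.6,91,0,0,0.012,40]]]'
```

```text
t: 11.35
ee_pos: [574.3, -131.2, 89.0]
orientation: [-0.16, 3.137, -0.0]
ft_force: [-0.8, -0.2, -2.2]
width: 57.5
grasp_force: 30.0
```

```bash
python3 -m inch '[[[0,0,1,0,0,0,40],[0,0,2,0,0,0,40],[0,0,2.7,0,0,0,40],[0,0,2.7,0,0,0,40]]]'
```

```text
t: 11.75
ee_pos: [574.1, -131.2, 86.3]
orientation: [-0.16, 3.137, -0.0]
ft_force: [-1.6, 0.6, 1.1]
width: 57.6
grasp_force: 30.0
```

```bash
python3 -m inch '[[[0,0,0.5,0,0,0,40],[0,0,0.5,0,0,0,66],[0,0,0.5,0,0,0,72],[0,0,0.5,0,0,0,80],[0,0,0.5,0,0,0,85],[0,0,0.5,0,0,0,85],[0,0,-15,0,0,0,85],[0,0,-50,0,0,0,85],[0,0,-90,0,0,0,85],[0,0,-120,0,0,0,85],[0,0,-120,0,0,0,85]]]'; python3 - <<'E'
from h import *
snap('wrist','w5')
a=cv2.imread('pics/w5.png');cv2.imwrite('pics/w5b.png',cv2.resize(a,(800,600)))
E
```

```text
t: 12.85
ee_pos: [576.8, -131.9, 211.8]
orientation: [-0.16, 3.129, -0.004]
ft_force: [0.5, 0.6, -1.2]
width: 74.4
grasp_force: 0.0
```

View pics/w5b.png

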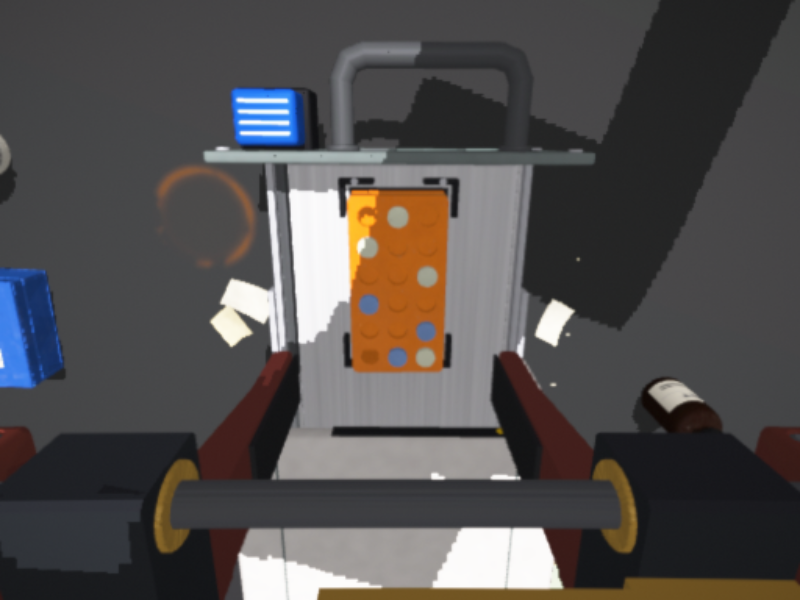

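The rack sits between the guides: its sides at (349,447) against guides at (342,457), and its ends at rows 190 and 371. I'll check the lengthwise fit and flatness numerically.

```bash
python3 - <<'E'
from h import *
s=800/512
o=json.load(open('pics/w5.json'));p=np.array(o['p']);Ri=R.from_rotvec(o['o']).inv()
f=lambda px,z:(Ri.apply(pix2('w5',np.array(px)/s,z)-p)).round(1)
t=f([[348,191],[448,192],[445,371],[352,371]],90);print('rack top',t,t.mean(0))
print('guides outer top',f([[339,179],[459,180]],63),'bottom guide lower ends',f([[346,367],[451,367]],63))
print('pad',f([[268,117]],92),'handle',f([[431,54]],92))
print('world pad',pix2('w5',np.array([[268,117]])/s,92),'panel face/top outer',pix2('w5',np.array([[205,151],[595,152]])/s,111), pix2('w5',np.array([[205,161],[595,162]])/s,111))
print(p)
E
```

```text
rack top [[ 61.4 -27.1 121.3]
 [ 60.9  28.7 121.1]
 [-50.1  30.8 122.1]
 [-50.3 -28.1 122.3]] [  5.475   1.075 121.7  ]
guides outer top [[ 66.2 -35.1 148.3]
 [ 65.6  38.1 148.1]] bottom guide lower ends [[-61.  -35.1 149.4]
 [-60.8  38.  149.2]]
pad [[ 99.6 -67.8 119.1]] handle [[129.3  17.3 118.6]]
world pad [[ 485.69760531 -209.77555703   92.        ]] panel face/top outer [[ 505.29105267 -235.81256076  111.        ]
 [ 485.89010533  -42.32226273  111.        ]] [[ 510.11601137 -235.9578031   111.        ]
 [ 490.56532124  -41.17224886  111.        ]]
[ 576.81575991 -131.86900253  211.75266212]
```

```bash
python3 -m inch '[[[40,-30,0,0,0,0,0],[80,-60,0,0,0,0,0],[96.5,-68,0,0,0,0,0],[96.5,-68,20,0,0,0,0],[96.5,-68,40,0,0,0,0],[96.5,-68,60,0,0,0,0],[96.5,-68,80,0,0,0,0],[96.5,-68,90,0,0,0,0],[96.5,-68,90,0,0,0,0],[96.5,-68,90,0,0,0,0]]]'; python3 - <<'E'
from h import *
snap('wrist','w6')
a=cv2.imread('pics/w6.png');cv2.imwrite('pics/w6b.png',cv2.resize(a,(800,600)))
o=status.get_obs();print(o['ee_pos'],totool(np.array([486,-209.7,92])-o['ee_pos']),o['width'])
E
```

```text
t: 13.9
ee_pos: [485.1, -208.6, 116.1]
orientation: [0.161, -3.137, -0.0]
ft_force: [-0.8, -0.5, 0.6]
width: 0.8
grasp_force: 0.0
[ 485.4038307  -208.74649344  116.52191934] [-0.48010652 -1.00143046 24.52255606] 0.46202551960561816
```

View pics/w6b.png

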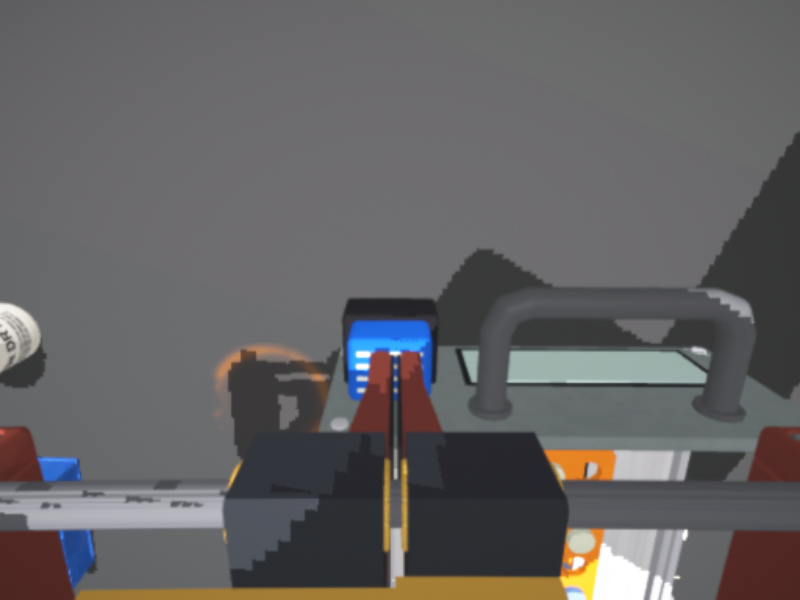

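The shut fingertips (370–425,352) stand over the blue pad (350–432, 322–400) and are centred sideways, so I'll press now.

```bash
python3 -m inch '[[[-3,-1,3,0,0,0,0],[-3,-1,7,0,0,0,0],[-3,-1,10,0,0,0,0],[-3,-1,13,0,0,0,0],[-3,-1,14.5,0,0,0,0],[-3,-1,14.5,0,0,0,0],[-3,-1,14.5,0,0,0,0]]]'
```

```text
t: 14.65
ee_pos: [489.0, -209.8, 101.9]
orientation: [-0.16, 3.136, -0.002]
ft_force: [3.7, -2.8, 5.3]
width: 0.6
grasp_force: 2.6
```

```bash
python3 -m inch '[[[-2,0,0.3,0,0,0,0],[-4,0,0.3,0,0,0,0],[-7,0,0.3,0,0,0,0],[-10,0,0.3,0,0,0,0],[-14,0,0.3,0,0,0,0],[-18,0,0.3,0,0,0,0],[-24,0.2,0,0,0,0,0],[-30,0.3,0,0,0,0,0]]]'; python3 - <<'E'
from h import *
snap('scene','s7')
E
```

```text
t: 15.45
ee_pos: [516.5, -206.1, 101.3]
orientation: [0.161, -3.134, -0.001]
ft_force: [-3.2, -3.7, 6.9]
width: 0.4
grasp_force: 3.2
```

```bash
python3 -m inch '[[[-6,0,0,0,0,0,0],[-13,0,-0.5,0,0,0,0],[-20,0.2,-1,0,0,0,0],[-28,0.3,-1,0,0,0,0],[-36,0.4,-1,0,0,0,0],[-44,0.5,-1,0,0,0,0],[-52,0.6,-1,0,0,0,0],[-60,0.7,-1,0,0,0,0],[-68,0.8,-1,0,0,0,0],[-76,0.9,-1,0,0,0,0],[-84,1,-1,0,0,0,0],[-92,1,-1,0,0,0,0],[-99,1.1,-1,0,0,0,0],[-105,1.2,-1,0,0,0,0],[-110,1.2,-1,0,0,0,0],[-110,1.2,-1,0,0,0,0]]]'
```

```text
t: 17.1
ee_pos: [628.3, -194.0, 102.8]
orientation: [-0.161, 3.136, -0.002]
ft_force: [1.0, -4.6, 5.9]
width: 0.6
grasp_force: 2.5
```

```bash
python3 -m inch '[[[-3,0,0,0,0,0,0],[-6,0,0,0,0,0,0],[-8,0,0,0,0,0,0],[-10,0,0,0,0,0,0],[-11,0,0,0,0,0,0],[-11,0,0,0,0,0,0]]]'
```

```text
t: 17.7
ee_pos: [638.2, -192.9, 102.7]
orientation: [-0.161, 3.137, -0.001]
ft_force: [-0.9, -4.4, 5.5]
width: 0.2
grasp_force: 3.1
```

```bash
python3 -m inch '[[[-1.5,0,0,0,0,0,0],[-3,0,0,0,0,0,0],[-4.5,0,0,0,0,0,0],[-4.5,0,0,0,0,0,0]]]'
```

```text
t: 18.1
ee_pos: [639.7, -192.7, 102.7]
orientation: [0.16, -3.131, -0.0]
ft_force: [-11.6, -7.1, 13.7]
width: 0.6
grasp_force: 9.8
```

The force rose, so the tray is against its stop. I'll push a bit more, retreat and look.

```bash
python3 -m inch '[[[-2,0,0,0,0,0,0],[-2,0,0,0,0,0,0]]]'; python3 -m inch '[[[5,0,0,0,0,0,0],[6,0,-5,0,0,0,0],[8,0,-25,0,0,0,0],[10,0,-60,0,0,0,0],[-10,30,-100,0,0,0,0],[-20,70,-120,0,0,0,0],[-20,80,-120,0,0,0,0],[-20,80,-120,0,0,0,0]]]'; python3 - <<'E'
from h import *
snap('wrist','w8')
a=cv2.imread('pics/w8.png');cv2.imwrite('pics/w8b.png',cv2.resize(a,(800,600)))
E
```

```text
t: 18.3
ee_pos: [639.8, -192.7, 102.7]
orientation: [0.16, -3.127, -0.001]
ft_force: [-20.7, -8.6, 20.0]
width: 0.5
grasp_force: 14.1
t: 19.1
ee_pos: [655.9, -108.0, 222.2]
orientation: [0.165, -3.136, -0.001]
ft_force: [-1.3, -0.6, 0.3]
width: 0.0
grasp_force: 0.0
```

View pics/w8b.png

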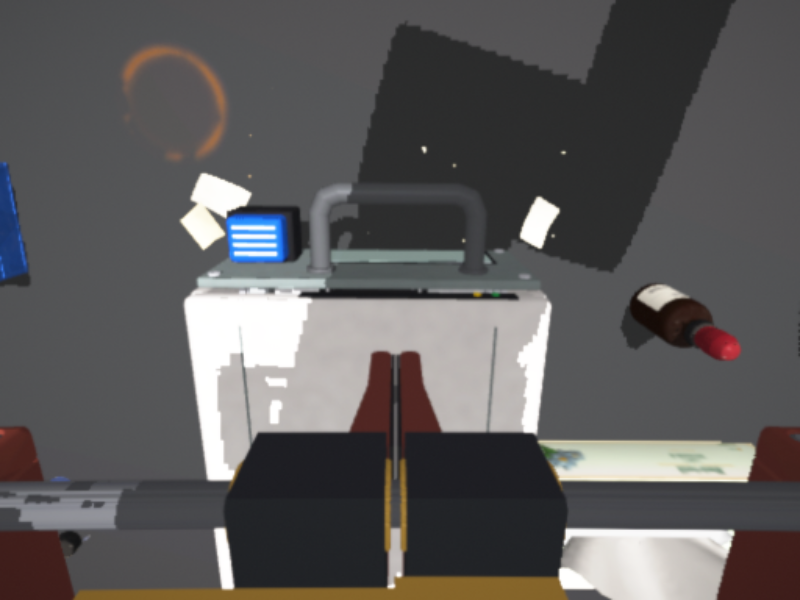

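The panel (205–540, 275–287) is close against the case's front edge (row 297). The handle bar is at row 192 and the pad is down at (258,235). I'll measure how far the tray is from the case.

```bash
python3 - <<'E'
from h import *
s=800/512
o=json.load(open('pics/w8.json'));p=np.array(o['p']);Ri=R.from_rotvec(o['o']).inv()
f=lambda px,z:(Ri.apply(pix2('w8',np.array(px)/s,z)-p)).round(1)
print('edge',f([[189,298],[549,297]],128),'panel in/out',f([[205,287],[540,288]],111),f([[205,276],[540,278]],111),'handle',f([[398,193]],92),pix2('w8',np.array([[398,193]])/s,92),'pad',f([[258,236]],84))
E
```

```text
edge [[   7.4 -111.5   94.1]
 [   8.1   81.9   94.3]] panel in/out [[   8.5 -109.4  111.2]
 [   8.    82.1  111.3]] [[  15.  -108.6  111.2]
 [  14.    81.5  111.3]] handle [[ 59.6   0.8 130.3]] [[ 596.46463027 -113.35952236   92.        ]] pad [[ 33.  -84.7 138.2]]
```

```bash
python3 -c "
from workcell import ctrl
print(ctrl.close_job())"
```

```text
the job is handed in; nothing more can be done
None
```

The rack is loaded in the nest and the tray is pushed home (panel within about 1 mm of the case by my measurement); I handed the job in at about 19 s, and the hand-in gave no verdict.

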